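# Line up the coupons on the specimen plate and close its jaw

### The arm

A 6-joint arm with a two-finger parallel gripper is mounted at the origin on a cart in front of the work surface, level with it; the furniture and walls round the work are solid. World frame = base frame: x ahead of the robot, y to its left, z up, the work surface at z = 0. Lengths are in m, angles in rad, forces in N, time in s.
With the tool pointing down it reaches from about 0.3 to 0.875 m from the base axis. Payload 6.4 kg.
Tool frame: the origin (TCP) lies at the very end of the fingers, on their centre line; the grasp point (between the pads) lies 19 mm behind it (ctrl.tcp_to_grasp is the distance from the TCP to the grasp point, in m); z points along the fingers, y is the direction in which the jaws open and shut (so a half turn about z gives the same grasp; the last joint's range is limited). The gripper opens to 85 mm and grips with 20 to 120 N. Pads are 22 mm wide; open, the fingers measure 114 mm over their backs; the gripper's body (76 mm by 85 mm) begins 54 mm behind the grasp point. The pads swing forward as they close: fully open they stand 13 mm farther back than shut.
Start: joints at [-1.443, 0.181, 1.607, -0, 1.354, -0.206], TCP at [0.188, -0.543, 0.231] pointing down, gripper open.
Joint ranges: [-2.99, 2.99], [-0.89, 2.07], [0.3, 2.58], [-1.14, 4.28], [0, 2.63], [-3.12, 3.12]. Speed limits (rad/s): [2.57, 2.57, 3.01, 3.14, 3.14, 3.14].

### API

Orientations are given as a unit quaternion [w, x, y, z].
In Python, from bench import ctrl gives the robot as it stands. The module is installed in compiled form; this text tells all that it offers.
- The arm moves only by the tool drive_tool, never from a script. Its argument "deltas" is a list of rows, each an object with "slide": the shift along the tool's x, y, z as a fraction of full scale, a list of three; "delta_rot": the turn, a rotation vector about the tool's x, y, z as a fraction of full scale, a list of three; "hand": the opening, from 0 (shut) to 1 (fully open). In form: [{"slide": [tx, ty, tz], "delta_rot": [wx, wy, wz], "hand": hand}, ...]. A call has exactly 5 rows; each row shifts and turns the commanded pose from where the row before left it, along the tool's axes as they then stand; what a row does not reach is not made up. Full scale, the value 1, is 50 mm for a shift and 180 degrees for a turn. A row lasts 1/8 s, in which the tool goes at most 62.5 mm and 10.7 degrees, less where a joint would pass 70% of its speed; a pose out of reach is approached as far as the arm can. A call with a number of a shift or a turn outside -1 to 1 is refused whole. A call with a gripper value outside its range is refused whole. The fingers move at their own pace and stop on an object; the grip force is fixed at half the most. Time passes only in rows, so rows that do not move let the fingers close, or fill a call up. It gives the time, the measured TCP pose, the force and the opening at its end, in the units of the state.
- ctrl.get_obs(): the state, without advancing time (a new reading comes with each control period).
- ctrl.camera(name): name is "side" or "top" or "wrist"; returns a dict with "frame" (480x640x3 uint8, red, green, blue), "mtx" (3x3 intrinsics, pixels), "R" (3x3) and "t" (3): a world point X has camera coordinates R X + t. Camera axes: x right, y down, z forward; pixel columns grow to the right and rows downward; lengths in m; the calibration is good to about 2 mm. A picture is of the moment at which its call begins. There is no depth.
- ctrl.hand_in(): hands the job in, once; it reports no verdict.
The state is a dict: "time_s": time; "q": joint angles; "dq": joint speeds; "joint_efforts": joint torques, N m; "eef_pos": TCP position; "eef_rot": TCP orientation; "wrist_force": force on the tool from outside, world axes, zero at the start; "torque": the same for the moment, N m; "opening": opening from 0.0 (shut) to 1.0 (fully open).
Only numpy, scipy, OpenCV 4.12 (cv2) and the standard library are available. Lean on these libraries where they do the work, as an engineer would, in place of code of your own. Each camera call takes 0.05 s, during which the arm holds its last target.

### The job

Get the specimen plate ready for the next rub test: with the fingertips, sweep the three loose square coupons across its bed until each lies flat and square against the long back rail. Then push the plate's sliding jaw along the rail by its black post so that the coupons close up side by side into the corner, tight between end stop and jaw, and leave the jaw there. Only push the coupons, never pick them up or tip them, and leave the other things on the table where they are.

Things in the scene. Friction and masses are not known exactly. Their poses are not given: they have to be found in the camera images.
- specimen_plate: Specimen plate, fixed on the table: bare aluminium plate on feet, bed 12 mm above the table. Origin on the table; the plate reaches x = -55 to +70 and y = -150 to +150 mm about it. Its x points away from the robot to the back rail, its y to the left along the rail. A guide rod runs behind the rail between brackets, up to 35 mm above the table.
- nest_corner (a point): Corner on the plate's bed where back rail and end stop meet; axes as the plate's, at x = +50, y = +140 mm of it. Back rail: steel strip along the plate's y over its whole length, its front face through this point, 7 mm high above the bed. End stop: steel strip at the left end, running from here 60 mm towards the robot, its face through this point, 7 mm high.
- coupon_1: Coupon, one of three alike that may lie in any order: square coated fibreboard 40 x 40 x 8 mm, plain dark grey lacquered top and brown edges, about 45 g, loose on the bed, sliding easily (friction about 0.3). Origin at the centre of its underside, z up, x and y square to its edges. Flush on the rail its origin is at x = 30 mm of the plate.
- coupon_2: Coupon, one of three alike that may lie in any order: square coated fibreboard 40 x 40 x 8 mm, plain dark grey lacquered top and brown edges, about 45 g, loose on the bed, sliding easily (friction about 0.3). Origin at the centre of its underside, z up, x and y square to its edges. Flush on the rail its origin is at x = 30 mm of the plate.
- coupon_3: Coupon, one of three alike that may lie in any order: square coated fibreboard 40 x 40 x 8 mm, plain dark grey lacquered top and brown edges, about 45 g, loose on the bed, sliding easily (friction about 0.3). Origin at the centre of its underside, z up, x and y square to its edges. Flush on the rail its origin is at x = 30 mm of the plate.
- jaw (a joint): Travel of the sliding jaw along the rail in m, along the plate's +y: 0 is fully open at the right end, and it grows towards the end stop. Its flat pushing face stands at y = -120 mm + travel in the plate's frame, so it meets three butted coupons at travel 0.140. It drags with about 3 N and stays where it is left.
- jaw_post (a point): Middle of the upright black post on the sliding jaw, 38 mm above the table; 14 mm thick, top at 50 mm. It stands at x = +18 mm of the plate, midway on the jaw's dark steel bar, which is 16 mm wide along y, reaches from x = -2 mm to the rail, top 22 mm above the table. From x = 42 mm on the jaw has a block up to 35 mm above the table.
- gloss_tile: Bystander: flat black tile in a frame, 62 x 88 x 13 mm, left of the plate; origin at the centre of its underside.
- parts_pot: Bystander: white round pot with a green screw lid, 45 mm across, 43 mm high, behind the right end of the plate; origin at the centre of its underside.
- chuck_spare: Bystander: red chuck lying on the table, 58 mm long, 14 mm thick, left of the plate's front; origin at the centre of its underside.
There are look-alikes about, which are no part of the job. Leave any red look-alike of the coupon_2 alone. What is shaped like the coupon_1 but white is not meant.

How it is judged:
By the outcome, as a careful person would: the job done as asked, in the order asked, and still so for the second after the job is handed in, with the robot touching nothing.
It also fails if it takes over 58 s, if anything falls off the work surface, if the arm or the gripper's body presses on something with over 40 N, if the wrist force passes 120 N, or if a joint passes its speed limit or range.

## Working session

There is one attempt and no reset: what is moved stays moved. The work goes in short steps, Python scripts to look and compute and a tool call to move; the robot and the scene stay as the last step left them, time stands still between calls to the robot, and variables do not carry over. Pictures are saved under pics/ and viewed, and the job is handed in when it is done.

Besides the shell and the picture viewer there is one more tool, called after ">>>" by a JSON object that holds its "fn" and its "kwargs". drive_tool: Moves the arm, as the interface text tells. Its arguments: {"type":"object","properties":{"deltas":{"type":"array","items":{"type":"object","properties":{"slide":{"type":"array","items":{"type":"number"}},"delta_rot":{"type":"array","items":{"type":"number"}},"hand":{"type":"number"}}}}},"required":["deltas"]}

```bash
mkdir -p pics; ls
python3 - <<'E'
from bench import ctrl
import cv2,numpy as np
o=ctrl.get_obs(); print({k:np.round(v,3).tolist() for k,v in o.items()})
for n in ("top","side"):
    c=ctrl.camera(n); cv2.imwrite(f"pics/{n}0.png",c["frame"][:,:,::-1])
    np.savez(f"{n}0.npz",**c)
    print(n,c["mtx"].round(1).tolist(),c["R"].round(3).tolist(),c["t"].round(3).tolist())
E
```

```text
pics
{'time_s': 0.0, 'q': [-1.443, 0.182, 1.608, -0.0, 1.354, -0.206], 'dq': [-0.001, -0.001, 0.0, -0.001, 0.002, -0.0], 'joint_efforts': [-0.0, -44.487, -35.134, -0.0, 0.009, 0.0], 'eef_pos': [0.188, -0.543, 0.23], 'eef_rot': [-0.001, 0.986, 0.166, 0.0], 'wrist_force': [-0.073, -0.444, 0.416], 'torque': [0.021, 0.006, -0.052], 'opening': 1.001}
top [[623.8, 0.0, 315.8], [0.0, 623.8, 241.8], [0.0, 0.0, 1.0]] [[0.011, -1.0, -0.022], [-0.997, -0.009, -0.08], [0.08, 0.023, -0.997]] [-0.149, 0.514, 1.243]
side [[485.1, 0.0, 328.3], [0.0, 485.1, 237.8], [0.0, 0.0, 1.0]] [[0.968, -0.25, 0.019], [-0.1, -0.454, -0.885], [0.23, 0.855, -0.465]] [-0.557, 0.03, 0.898]
```

View pics/top0.png

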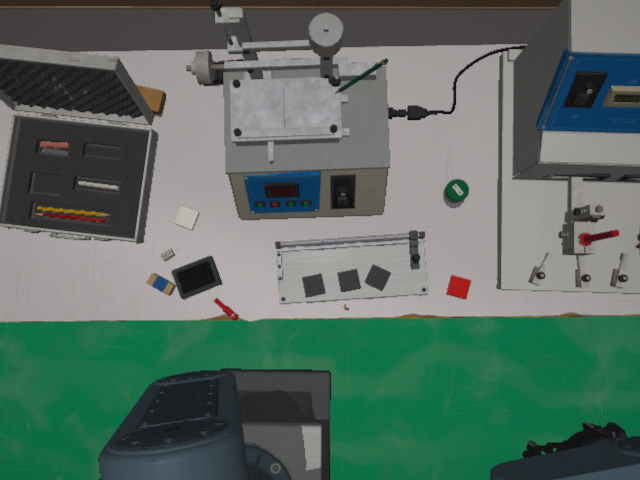

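View pics/side0.png

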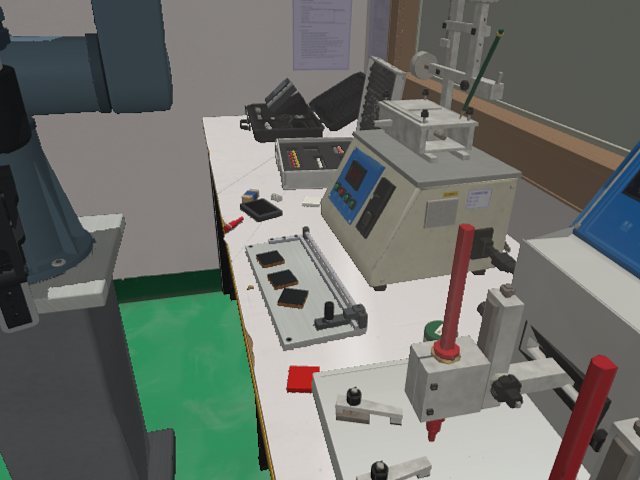

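The top view shows the plate at about (277–427, 235–302). The dark grey squares on its bed are at (314,285), (348,280) and (377,277), and these fit the coupons. The red square at (459,287) and the white one at (186,217) are look-alikes lying off the plate. I'll check this in a crop.

Run:
```python
import cv2
im=cv2.imread("pics/top0.png")[222:312,265:435]
cv2.imwrite("pics/crop0.png",cv2.resize(im,None,fx=4.7,fy=4.7,interpolation=cv2.INTER_CUBIC))
im=cv2.imread("pics/side0.png")[225:355,235:385]
cv2.imwrite("pics/crop0s.png",cv2.resize(im,None,fx=4.5,fy=4.5,interpolation=cv2.INTER_CUBIC))
```

```text
(no output)
```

View pics/crop0.png

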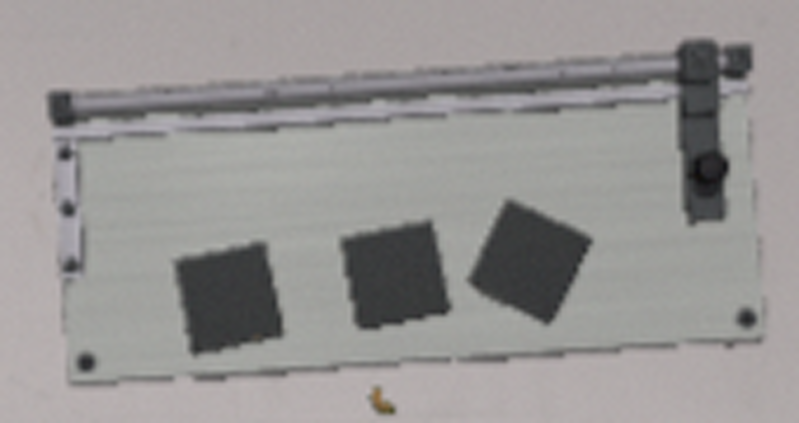

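View pics/crop0s.png

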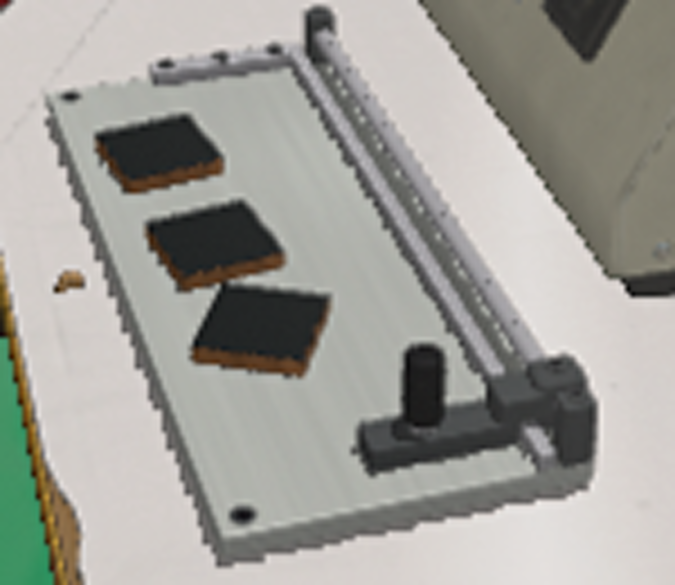

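The crops confirm it: three dark grey squares with brown edges lie on the bed, and the open jaw is at the right with its black post at top-crop (710,167). Next I'll measure poses.

```bash
cat > h.py <<'E'
import numpy as np,cv2
from scipy.optimize import least_squares
def load(n):
    d=np.load(n+".npz"); return {k:d[k] for k in d}
def proj(c,X):
    X=np.atleast_2d(X); p=X@c["R"].T+c["t"]; p=p@c["mtx"].T; return p[:,:2]/p[:,2:]
def unproj(c,uv,z):
    uv=np.atleast_2d(uv).astype(float)
    r=np.c_[uv,np.ones(len(uv))]@np.linalg.inv(c["mtx"]).T@c["R"]
    o=-c["R"].T@c["t"]; return o+r*((z-o[2])/r[:,2])[:,None]
def pl2w(P,X):
    X=np.atleast_2d(X); a=P[2]; R=np.array([[np.cos(a),-np.sin(a)],[np.sin(a),np.cos(a)]])
    return np.c_[X[:,:2]@R.T+P[:2],X[:,2]]
def w2pl(P,X):
    a=P[2]; R=np.array([[np.cos(a),-np.sin(a)],[np.sin(a),np.cos(a)]])
    return (np.atleast_2d(X)[:,:2]-P[:2])@R
def coupons(c,roi,z=0.02,amin=250):
    u0,v0,u1,v1=roi
    S=6
    g=cv2.resize(cv2.cvtColor(c["frame"][v0:v1,u0:u1],cv2.COLOR_RGB2GRAY),None,fx=S,fy=S,interpolation=cv2.INTER_CUBIC)
    m=(g<125).astype(np.uint8)
    cs,_=cv2.findContours(m,cv2.RETR_EXTERNAL,cv2.CHAIN_APPROX_NONE)
    out=[]
    for k in cs:
        if cv2.contourArea(k)<amin*S*S: continue
        uv=(k[:,0,:]+.5)/S-.5+[u0,v0]
        w=unproj(c,uv,z)[:,:2]*1000
        r=cv2.minAreaRect(w.astype(np.float32)); out.append(r)
    return out
E
cat > m0.py <<'E'
from h import *
c=load("top0"); s=load("side0")
def cr(u,v): return [265+(u+.5)/4.7-.5,222+(v+.5)/4.7-.5]
def sr(u,v): return [235+(u+.5)/4.5-.5,225+(v+.5)/4.5-.5]
pts=[(cr(70,383),(-.055,.15,.012)),(cr(763,342),(-.055,-.15,.012)),(cr(62,278),(-.01,.15,.019)),(cr(82,272),(-.01,.14,.019)),(cr(711,158),(.018,-.128,.05))]
sp=[(sr(45,92),(-.055,.15,.012)),(sr(218,538),(-.055,-.15,.012)),(sr(425,352),(.018,-.128,.05))]
U=np.array([p[0] for p in pts]);M=np.array([p[1] for p in pts])
US=np.array([p[0] for p in sp]);MS=np.array([p[1] for p in sp])
f=lambda P:(proj(c,pl2w(P,M))-U).ravel()
fs=lambda P:(proj(s,pl2w(P,MS))-US).ravel()
P=least_squares(f,[.45,-.17,0]).x; Ps=least_squares(fs,[.45,-.17,0]).x
print(P.round(4),f(P).reshape(-1,2).round(1).tolist()); print(Ps.round(4),fs(Ps).reshape(-1,2).round(1).tolist())
np.save("P.npy",P)
for r in coupons(c,(297,262,394,302)): print(np.round(r[0],1),np.round(r[1],1),round(r[2],1),"plate",(w2pl(P,np.array([[r[0][0]/1000,r[0][1]/1000,0]]))*1000).round(1))
E
python3 m0.py
```

```text
[ 0.4584 -0.2161  0.0763] [[-0.6, -0.3], [0.5, -1.4], [-0.5, -0.3], [0.2, 0.6], [0.4, 1.3]]
[ 0.4579 -0.2182  0.0759] [[-0.1, -0.3], [0.3, -0.2], [-0.3, 0.5]]
[ 428.4 -139.8] [43.2 42.2] 12.4 plate [[-24.2  78.3]]
[ 438.9 -210.9] [42.3 42.6] 11.9 plate [[-19.1   6.7]]
[ 445.3 -268.1] [42.3 43.4] 65.4 plate [[-17.  -50.8]]
```

```bash
cat > go.py <<'E'
import sys
from h import *
from scipy.spatial.transform import Rotation as Ro
from bench import ctrl
o=ctrl.get_obs(); P=np.load("P.npy")
q=o["eef_rot"]; R=Ro.from_quat([q[1],q[2],q[3],q[0]]); p=np.array(o["eef_pos"])
a=P[2]; Rd=Ro.from_matrix(np.array([[np.cos(a),np.sin(a),0],[np.sin(a),-np.cos(a),0],[0,0,-1]]))
print("t",round(o["time_s"],2),"plate mm",(w2pl(P,p[None])*1000).round(1).tolist(),"z",round(p[2]*1000,1),"F",np.round(o["wrist_force"],1).tolist(),"open",round(o["opening"],2),"q",np.round(o["q"],2).tolist())
print("rotvec/180 to desired",(((R.inv()*Rd).as_rotvec())/np.pi).round(4).tolist())
if len(sys.argv)>3:
    T=pl2w(P,np.array([float(v)/1000 for v in sys.argv[1:4]]))[0]
    print("slide total (in desired frame)",(Rd.inv().apply(T-p)/0.05).round(3).tolist(), T.round(3))
E
python3 go.py -70 78 100
python3 -c "
from h import *
c=load('top0');P=np.load('P.npy')
w=unproj(c,[[456,190]],.043);print('pot',w,w2pl(P,w))"
```

```text
t 0.1 plate mm [[-294.2, -305.2]] z 230.5 F [0.0, 0.0, 0.5] open 1.0 q [-1.44, 0.18, 1.61, -0.0, 1.35, -0.21]
rotvec/180 to desired [-0.0005, -0.0, 0.082]
slide total (in desired frame) [4.484, -7.663, 2.61] [ 0.383 -0.144  0.1  ]
pot [[ 0.61976739 -0.42232725  0.043     ]] [[ 0.14515325 -0.21794436]]
```

>>> {"fn": "drive_tool", "kwargs": {"deltas": [{"slide":[0,0,0],"delta_rot":[0,0,0.041],"hand":0},{"slide":[0,0,0],"delta_rot":[0,0,0.041],"hand":0},{"slide":[0.4,-0.7,0],"delta_rot":[0,0,0],"hand":0},{"slide":[0.5,-0.8,0],"delta_rot":[0,0,0],"hand":0},{"slide":[0.5,-0.8,0],"delta_rot":[0,0,0],"hand":0}]}}

```text
time_s: 0.72
eef_pos: [0.2497, -0.4218, 0.2307]
eef_rot: [-0.001, 0.999, 0.038, -0.0]
wrist_force: [0.4, 0.6, -0.1]
opening: -0.003
```

```bash
python3 go.py -70 78 100
```

```text
t 0.72 plate mm [[-223.8, -189.2]] z 230.7 F [0.4, 0.6, -0.1] open -0.0 q [-1.28, -0.01, 1.81, 0.0, 1.34, 0.22]
rotvec/180 to desired [-0.0003, 0.0, -0.0003]
slide total (in desired frame) [3.075, -5.344, 2.615] [ 0.383 -0.144  0.1  ]
```

>>> {"fn": "drive_tool", "kwargs": {"deltas": [{"slide":[0.6,-0.9,0],"delta_rot":[0,0,0],"hand":0},{"slide":[0.6,-0.9,0],"delta_rot":[0,0,0],"hand":0},{"slide":[0.6,-0.9,0],"delta_rot":[0,0,0],"hand":0},{"slide":[0.6,-0.9,0.3],"delta_rot":[0,0,0],"hand":0},{"slide":[0.6,-0.9,0.5],"delta_rot":[0,0,0],"hand":0}]}}

```text
time_s: 1.35
eef_pos: [0.383, -0.1864, 0.1916]
eef_rot: [0.001, 0.999, 0.038, 0.001]
wrist_force: [0.8, -0.3, -0.7]
opening: 0.002
```

```bash
python3 go.py -70 78 20
```

```text
t 1.35 plate mm [[-73.0, 35.4]] z 191.6 F [0.8, -0.3, -0.7] open 0.0 q [-0.73, -0.13, 2.01, 0.0, 1.26, 0.76]
rotvec/180 to desired [0.0006, -0.0006, -0.0001]
slide total (in desired frame) [0.059, -0.853, 3.432] [ 0.383 -0.144  0.02 ]
```

>>> {"fn": "drive_tool", "kwargs": {"deltas": [{"slide":[0,-0.4,0.6],"delta_rot":[0,0,0],"hand":0},{"slide":[0,-0.4,0.6],"delta_rot":[0,0,0],"hand":0},{"slide":[0,0,0.8],"delta_rot":[0,0,0],"hand":0},{"slide":[0,0,0.8],"delta_rot":[0,0,0],"hand":0},{"slide":[0,0,0.2],"delta_rot":[0,0,0],"hand":0}]}}

```text
time_s: 1.98
eef_pos: [0.377, -0.1461, 0.0391]
eef_rot: [-0.002, 0.999, 0.038, -0.002]
wrist_force: [-0.7, 0.1, 0.2]
opening: -0.001
```

```bash
python3 go.py -70 78 16
python3 - <<'E'
from bench import ctrl
import cv2
c=ctrl.camera("side"); cv2.imwrite("pics/s1.png",cv2.resize(c["frame"][150:370,190:400,::-1],None,fx=2.7,fy=2.7))
c=ctrl.camera("wrist"); cv2.imwrite("pics/w1.png",c["frame"][:,:,::-1])
E
```

```text
t 1.98 plate mm [[-75.9, 76.0]] z 39.1 F [-0.7, 0.1, 0.2] open -0.0 q [-0.67, 0.1, 2.15, 0.0, 0.89, 0.83]
rotvec/180 to desired [-0.0012, 0.0013, 0.0]
slide total (in desired frame) [0.118, -0.04, 0.463] [ 0.383 -0.144  0.016]
```

View pics/s1.png

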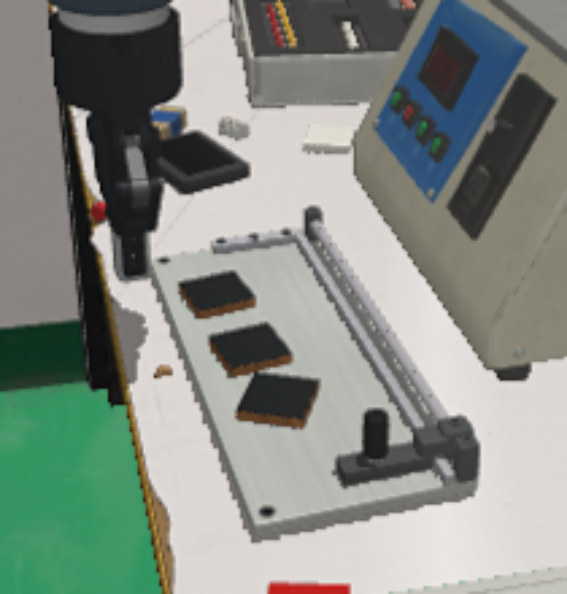

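View pics/w1.png

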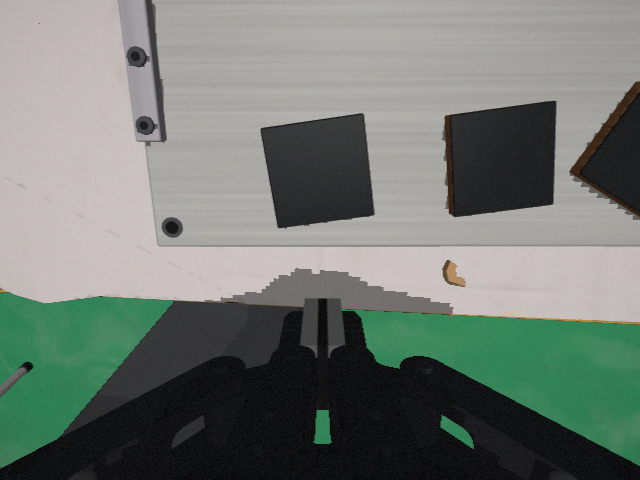

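>>> {"fn": "drive_tool", "kwargs": {"deltas": [{"slide":[0.12,-0.04,0.2],"delta_rot":[0,0,0],"hand":0},{"slide":[0,0,0.25],"delta_rot":[0,0,0],"hand":0},{"slide":[0,0,0],"delta_rot":[0,0,0],"hand":0},{"slide":[0.1,0,0],"delta_rot":[0,0,0],"hand":0},{"slide":[0.15,0,0],"delta_rot":[0,0,0],"hand":0}]}}

```text
time_s: 2.7
eef_pos: [0.3978, -0.1445, 0.0191]
eef_rot: [0.0, 0.999, 0.038, 0.0]
wrist_force: [-1.2, -0.1, -0.7]
opening: 0.001
```

```bash
python3 go.py -6 78 15
```

```text
t 2.7 plate mm [[-55.0, 76.0]] z 19.1 F [-1.2, -0.1, -0.7] open 0.0 q [-0.63, 0.18, 2.12, 0.0, 0.84, 0.86]
rotvec/180 to desired [0.0002, -0.0002, -0.0001]
slide total (in desired frame) [0.98, -0.039, 0.083] [ 0.447 -0.139  0.015]
```

>>> {"fn": "drive_tool", "kwargs": {"deltas": [{"slide":[-0.25,0,0],"delta_rot":[0,0,0],"hand":0},{"slide":[-0.05,-0.04,0.08],"delta_rot":[0,0,0],"hand":0},{"slide":[0,0,0],"delta_rot":[0,0,0],"hand":0},{"slide":[0,0,0],"delta_rot":[0,0,0],"hand":0},{"slide":[0,0,0],"delta_rot":[0,0,0],"hand":0}]}}

```text
time_s: 3.32
eef_pos: [0.3822, -0.1435, 0.0149]
eef_rot: [0.0, 0.999, 0.038, 0.0]
wrist_force: [0.4, -0.2, -0.2]
opening: 0.002
```

```bash
python3 go.py -6 78 15;python3 - <<'E'
from bench import ctrl
import cv2
c=ctrl.camera("wrist"); cv2.imwrite("pics/w2.png",c["frame"][:,:,::-1])
E
```

```text
t 3.33 plate mm [[-70.5, 78.2]] z 14.9 F [0.4, -0.2, -0.2] open 0.0 q [-0.65, 0.16, 2.15, 0.0, 0.82, 0.84]
rotvec/180 to desired [0.0001, -0.0001, -0.0]
slide total (in desired frame) [1.29, 0.003, -0.002] [ 0.447 -0.139  0.015]
```

View pics/w2.png

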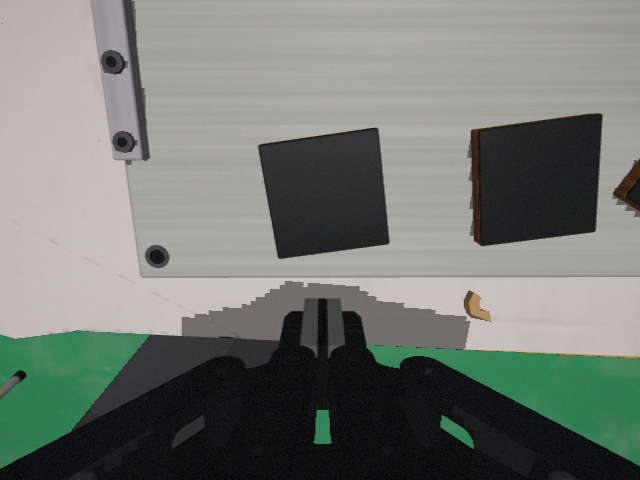

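>>> {"fn": "drive_tool", "kwargs": {"deltas": [{"slide":[0.15,0,0],"delta_rot":[0,0,0],"hand":0},{"slide":[0.25,0,0],"delta_rot":[0,0,0],"hand":0},{"slide":[0.3,0,0],"delta_rot":[0,0,0],"hand":0},{"slide":[0.3,0,0],"delta_rot":[0,0,0],"hand":0},{"slide":[0.2,0,0],"delta_rot":[0,0,0],"hand":0}]}}

```text
time_s: 4.0
eef_pos: [0.4432, -0.1387, 0.0148]
eef_rot: [0.0, 0.999, 0.038, 0.0]
wrist_force: [0.1, 0.6, 0.2]
opening: -0.002
```

```bash
python3 go.py -1 78 15;python3 - <<'E'
from bench import ctrl
import cv2
c=ctrl.camera("wrist"); cv2.imwrite("pics/w3.png",c["frame"][:,:,::-1])
E
```

```text
t 4.0 plate mm [[-9.3, 78.3]] z 14.8 F [0.1, 0.6, 0.2] open -0.0 q [-0.56, 0.27, 2.02, 0.0, 0.86, 0.93]
rotvec/180 to desired [0.0001, -0.0001, 0.0002]
slide total (in desired frame) [0.166, 0.006, -0.004] [ 0.451 -0.138  0.015]
```

View pics/w3.png

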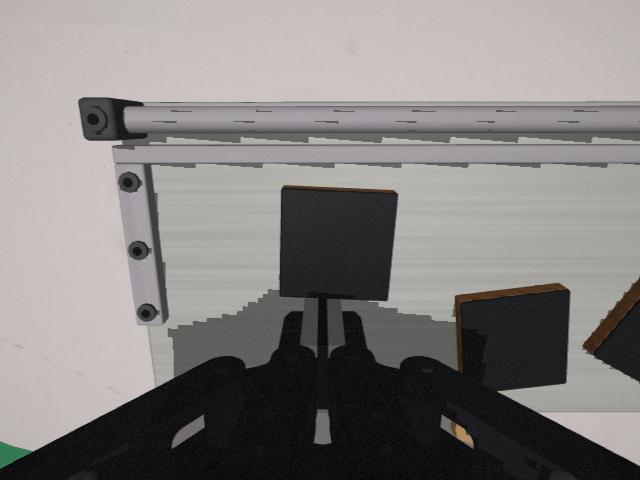

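>>> {"fn": "drive_tool", "kwargs": {"deltas": [{"slide":[0.08,0,0],"delta_rot":[0,0,0],"hand":0},{"slide":[0.06,0,0],"delta_rot":[0,0,0],"hand":0},{"slide":[0.04,0,0],"delta_rot":[0,0,0],"hand":0},{"slide":[0,0,0],"delta_rot":[0,0,0],"hand":0},{"slide":[0,0,0],"delta_rot":[0,0,0],"hand":0}]}}

```text
time_s: 4.68
eef_pos: [0.4507, -0.1382, 0.0148]
eef_rot: [0.0, 0.999, 0.038, 0.0]
wrist_force: [-0.4, -0.6, -0.6]
opening: 0.001
```

```bash
python3 go.py -1 78 15;python3 - <<'E'
from bench import ctrl
import cv2
c=ctrl.camera("wrist"); cv2.imwrite("pics/w4.png",c["frame"][:,:,::-1])
E
```

```text
t 4.67 plate mm [[-1.8, 78.3]] z 14.8 F [-0.4, -0.6, -0.6] open 0.0 q [-0.55, 0.28, 2.0, -0.0, 0.86, 0.94]
rotvec/180 to desired [0.0, -0.0, -0.0001]
slide total (in desired frame) [0.015, 0.006, -0.004] [ 0.451 -0.138  0.015]
```

View pics/w4.png

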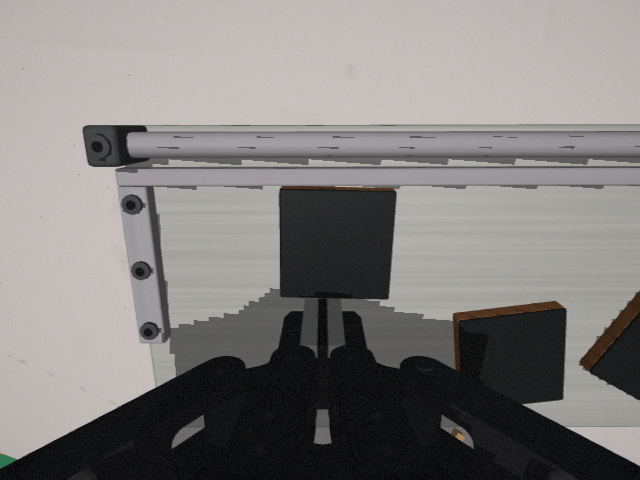

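>>> {"fn": "drive_tool", "kwargs": {"deltas": [{"slide":[0.02,0,0],"delta_rot":[0,0,0],"hand":0},{"slide":[0.02,0,0],"delta_rot":[0,0,0],"hand":0},{"slide":[0.01,0,0],"delta_rot":[0,0,0],"hand":0},{"slide":[0,0,0],"delta_rot":[0,0,0],"hand":0},{"slide":[0,0,0],"delta_rot":[0,0,0],"hand":0}]}}

```text
time_s: 5.35
eef_pos: [0.4522, -0.1378, 0.0145]
eef_rot: [-0.0, 0.999, 0.038, -0.001]
wrist_force: [-5.1, -1.4, 2.4]
opening: 0.0
```

```bash
python3 go.py -1 78 15;python3 - <<'E'
from bench import ctrl
import cv2
c=ctrl.camera("wrist"); cv2.imwrite("pics/w5.png",cv2.resize(c["frame"][150:320,250:430,::-1],None,fx=3.5,fy=3.5))
E
```

```text
t 5.35 plate mm [[-0.2, 78.5]] z 14.5 F [-5.1, -1.4, 2.4] open 0.0 q [-0.55, 0.29, 1.99, -0.0, 0.86, 0.95]
rotvec/180 to desired [-0.0002, 0.0008, 0.0001]
slide total (in desired frame) [-0.015, 0.011, -0.01] [ 0.451 -0.138  0.015]
```

View pics/w5.png

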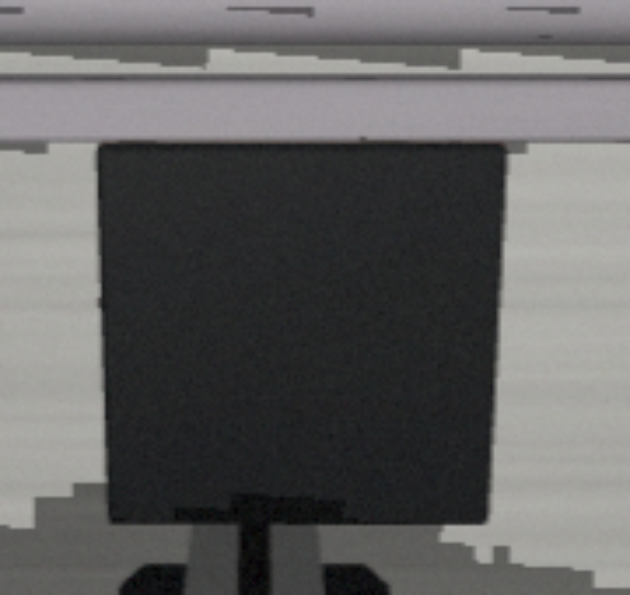

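```bash
python3 -c "
from h import *
c=load('top0');P=np.load('P.npy')
w=unproj(c,[[346,307],[344,303],[348,309]],.003);print(w2pl(P,w)*1000)"; python3 go.py -57 6 60
```

```text
[[-72.54367394  15.19675741]
 [-64.2160562   18.68641213]
 [-76.83550073  11.43008844]]
t 5.4 plate mm [[-0.2, 78.5]] z 14.5 F [-5.8, -1.8, 1.9] open -0.0 q [-0.55, 0.29, 1.99, -0.0, 0.86, 0.95]
rotvec/180 to desired [-0.0002, 0.0007, 0.0001]
slide total (in desired frame) [-1.136, 1.45, -0.91] [ 0.401 -0.214  0.06 ]
```

>>> {"fn": "drive_tool", "kwargs": {"deltas": [{"slide":[-0.3,0,0],"delta_rot":[0,0,0],"hand":0},{"slide":[-0.4,0,-0.3],"delta_rot":[0,0,0],"hand":0},{"slide":[-0.4,0.4,-0.5],"delta_rot":[0,0,0],"hand":0},{"slide":[-0.1,0.6,-0.1],"delta_rot":[0,0,0],"hand":0},{"slide":[0,0.4,0],"delta_rot":[0,0,0],"hand":0}]}}

```text
time_s: 6.02
eef_pos: [0.3988, -0.2138, 0.0605]
eef_rot: [0.001, 0.999, 0.037, 0.001]
wrist_force: [0.3, 0.2, 0.1]
opening: 0.006
```

```bash
python3 go.py -60 6 15;python3 - <<'E'
from bench import ctrl
import cv2
c=ctrl.camera("wrist"); cv2.imwrite("pics/w6.png",c["frame"][:,:,::-1])
E
```

```text
t 6.03 plate mm [[-59.3, 6.8]] z 60.5 F [0.3, 0.2, 0.1] open 0.01 q [-0.76, 0.15, 2.04, 0.0, 0.95, 0.74]
rotvec/180 to desired [0.0005, -0.0005, -0.0004]
slide total (in desired frame) [-0.014, 0.017, 0.91] [ 0.398 -0.215  0.015]
```

View pics/w6.png

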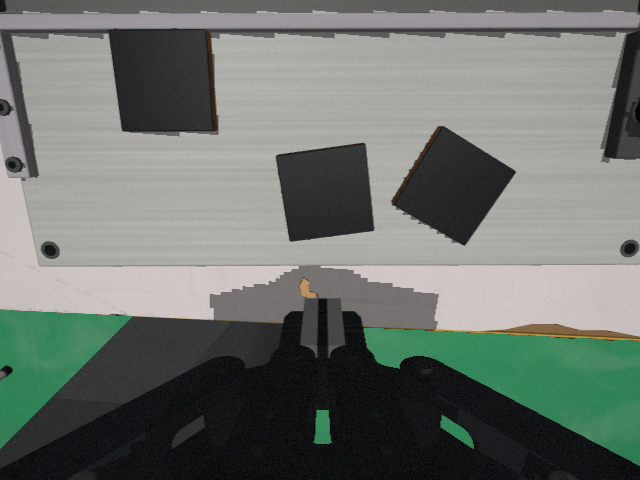

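>>> {"fn": "drive_tool", "kwargs": {"deltas": [{"slide":[0.04,0.03,0.3],"delta_rot":[0,0,0],"hand":0},{"slide":[0,0,0.4],"delta_rot":[0,0,0],"hand":0},{"slide":[0,0,0.2],"delta_rot":[0,0,0],"hand":0},{"slide":[0,0,0],"delta_rot":[0,0,0],"hand":0},{"slide":[0,0,0],"delta_rot":[0,0,0],"hand":0}]}}

```text
time_s: 6.7
eef_pos: [0.4009, -0.2131, 0.0145]
eef_rot: [-0.0, 0.999, 0.038, -0.0]
wrist_force: [0.5, -0.0, 0.1]
opening: -0.001
```

```bash
python3 go.py -3 5 15
```

```text
t 6.7 plate mm [[-57.1, 7.3]] z 14.5 F [0.5, -0.0, 0.1] open -0.0 q [-0.75, 0.25, 2.04, 0.0, 0.85, 0.74]
rotvec/180 to desired [-0.0002, 0.0001, 0.0002]
slide total (in desired frame) [1.082, 0.047, -0.01] [ 0.455 -0.211  0.015]
```

>>> {"fn": "drive_tool", "kwargs": {"deltas": [{"slide":[0.05,0.05,0],"delta_rot":[0,0,0],"hand":0},{"slide":[0.2,0,0],"delta_rot":[0,0,0],"hand":0},{"slide":[0.3,0,0],"delta_rot":[0,0,0],"hand":0},{"slide":[0.3,0,0],"delta_rot":[0,0,0],"hand":0},{"slide":[0.15,0,0],"delta_rot":[0,0,0],"hand":0}]}}

```text
time_s: 7.32
eef_pos: [0.4524, -0.2123, 0.0149]
eef_rot: [0.0, 0.999, 0.039, 0.0]
wrist_force: [-0.1, 0.2, -0.2]
opening: 0.003
```

>>> {"fn": "drive_tool", "kwargs": {"deltas": [{"slide":[0.06,0,0],"delta_rot":[0,0,0],"hand":0},{"slide":[0.02,0,0],"delta_rot":[0,0,0],"hand":0},{"slide":[0.02,0,0],"delta_rot":[0,0,0],"hand":0},{"slide":[0.02,0,0],"delta_rot":[0,0,0],"hand":0},{"slide":[0,0,0],"delta_rot":[0,0,0],"hand":0}]}}

```text
time_s: 7.95
eef_pos: [0.4569, -0.212, 0.0149]
eef_rot: [0.0, 0.999, 0.038, 0.0]
wrist_force: [-0.6, -0.2, 0.4]
opening: 0.002
```

```bash
python3 go.py -1 5 15;python3 - <<'E'
from bench import ctrl
import cv2
c=ctrl.camera("wrist"); cv2.imwrite("pics/w7.png",c["frame"][:,:,::-1])
E
```

```text
t 7.95 plate mm [[-1.2, 4.2]] z 14.9 F [-0.6, -0.2, 0.4] open 0.0 q [-0.67, 0.34, 1.92, -0.0, 0.88, 0.82]
rotvec/180 to desired [0.0, -0.0, -0.0001]
slide total (in desired frame) [0.004, -0.015, -0.003] [ 0.457 -0.211  0.015]
```

View pics/w7.png

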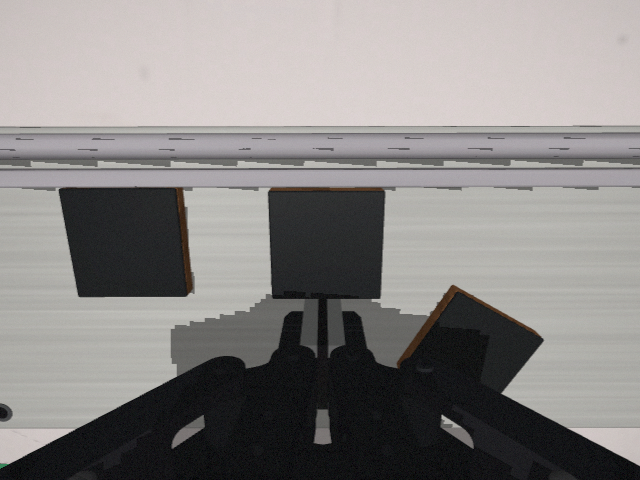

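Coupon 2 is nearly at the rail: its back edge is at v=188 and the rail at v=186. I'll press it home, then retreat towards coupon 3.

>>> {"fn": "drive_tool", "kwargs": {"deltas": [{"slide":[0.02,0,0],"delta_rot":[0,0,0],"hand":0},{"slide":[0.02,0,0],"delta_rot":[0,0,0],"hand":0},{"slide":[0.02,0,0],"delta_rot":[0,0,0],"hand":0},{"slide":[0,0,0],"delta_rot":[0,0,0],"hand":0},{"slide":[0,0,0],"delta_rot":[0,0,0],"hand":0}]}}

```text
time_s: 8.62
eef_pos: [0.458, -0.2115, 0.0144]
eef_rot: [-0.0, 0.999, 0.038, -0.002]
wrist_force: [-8.7, -3.2, 3.8]
opening: -0.003
```

```bash
python3 go.py -60 -51 60;python3 - <<'E'
from bench import ctrl
import cv2
c=ctrl.camera("wrist"); cv2.imwrite("pics/w8.png",cv2.resize(c["frame"][150:320,250:430,::-1],None,fx=3.5,fy=3.5))
E
```

```text
t 8.62 plate mm [[-0.0, 4.6]] z 14.4 F [-8.7, -3.2, 3.8] open -0.0 q [-0.67, 0.35, 1.91, -0.0, 0.89, 0.83]
rotvec/180 to desired [-0.0003, 0.0013, 0.0001]
slide total (in desired frame) [-1.199, 1.111, -0.912] [ 0.402 -0.271  0.06 ]
```

View pics/w8.png

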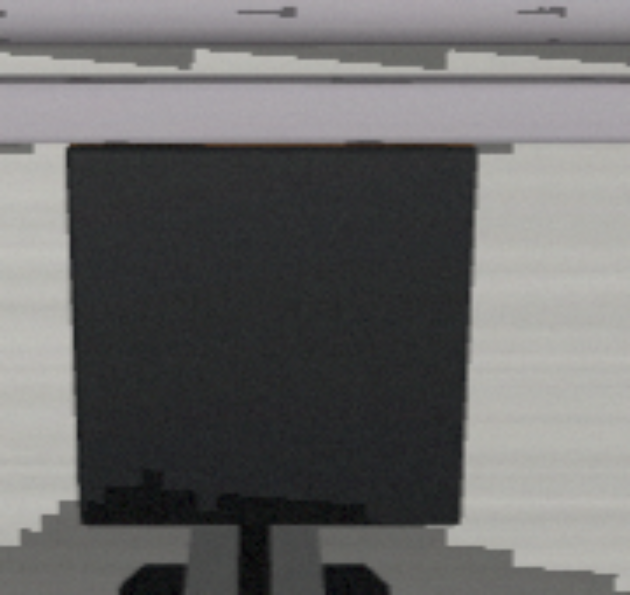

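Coupon 2 is flush, with about 9 N at the stop. Retreating.

>>> {"fn": "drive_tool", "kwargs": {"deltas": [{"slide":[-0.3,0,0],"delta_rot":[0,0,0],"hand":0},{"slide":[-0.4,0,-0.4],"delta_rot":[0,0,0],"hand":0},{"slide":[-0.4,0.3,-0.4],"delta_rot":[0,0,0],"hand":0},{"slide":[-0.15,0.5,-0.1],"delta_rot":[0,0,0],"hand":0},{"slide":[0,0.3,0],"delta_rot":[0,0,0],"hand":0}]}}

```text
time_s: 9.3
eef_pos: [0.4017, -0.2726, 0.0605]
eef_rot: [0.001, 0.999, 0.037, 0.001]
wrist_force: [0.9, 0.0, -0.4]
opening: 0.003
```

```bash
python3 go.py -62 -51 15;python3 - <<'E'
from bench import ctrl
import cv2
c=ctrl.camera("wrist"); cv2.imwrite("pics/w9.png",c["frame"][:,:,::-1])
E
```

```text
t 9.3 plate mm [[-60.9, -52.0]] z 60.5 F [0.9, 0.0, -0.4] open 0.0 q [-0.84, 0.22, 1.96, 0.0, 0.97, 0.65]
rotvec/180 to desired [0.0005, -0.0005, -0.0005]
slide total (in desired frame) [-0.023, -0.021, 0.91] [ 0.4   -0.272  0.015]
```

View pics/w9.png

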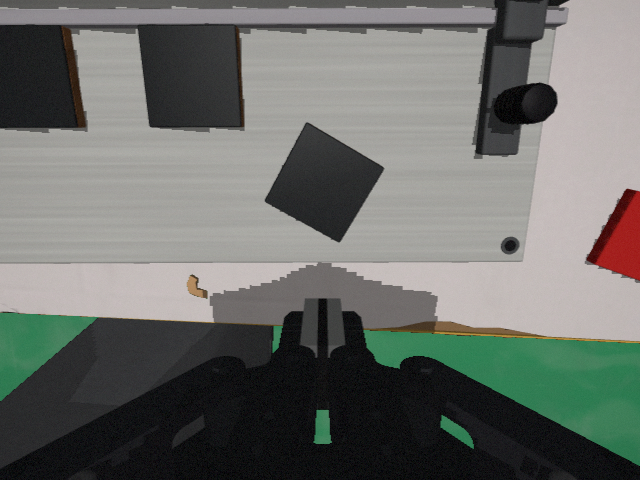

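>>> {"fn": "drive_tool", "kwargs": {"deltas": [{"slide":[0,0.06,0.3],"delta_rot":[0,0,0],"hand":0},{"slide":[0,0,0.4],"delta_rot":[0,0,0],"hand":0},{"slide":[0,0,0.2],"delta_rot":[0,0,0],"hand":0},{"slide":[0,0,0],"delta_rot":[0,0,0],"hand":0},{"slide":[0.1,0,0],"delta_rot":[0,0,0],"hand":0}]}}

```text
time_s: 9.98
eef_pos: [0.4072, -0.2736, 0.0148]
eef_rot: [-0.0, 0.999, 0.038, -0.0]
wrist_force: [-0.1, 0.0, 0.7]
opening: -0.002
```

>>> {"fn": "drive_tool", "kwargs": {"deltas": [{"slide":[0.1,0,0],"delta_rot":[0,0,0],"hand":0},{"slide":[0.1,0,0],"delta_rot":[0,0,0],"hand":0},{"slide":[0.1,0,0],"delta_rot":[0,0,0],"hand":0},{"slide":[0.1,0,0],"delta_rot":[0,0,0],"hand":0},{"slide":[0.05,0,0],"delta_rot":[0,0,0],"hand":0}]}}

```text
time_s: 10.6
eef_pos: [0.4298, -0.2721, 0.0148]
eef_rot: [0.0, 0.999, 0.038, 0.0]
wrist_force: [0.1, -0.1, 0.3]
opening: 0.002
```

```bash
python3 go.py -1 -51 15;python3 - <<'E'
from bench import ctrl
import cv2
c=ctrl.camera("wrist"); cv2.imwrite("pics/w10.png",c["frame"][:,:,::-1])
E
```

```text
t 10.6 plate mm [[-32.8, -53.7]] z 14.8 F [0.1, -0.1, 0.3] open 0.0 q [-0.8, 0.35, 1.91, 0.0, 0.89, 0.7]
rotvec/180 to desired [0.0, -0.0, 0.0001]
slide total (in desired frame) [0.635, -0.054, -0.004] [ 0.461 -0.267  0.015]
```

View pics/w10.png

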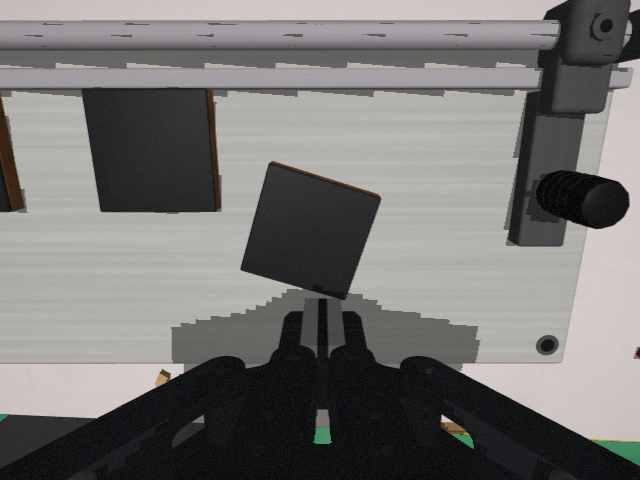

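>>> {"fn": "drive_tool", "kwargs": {"deltas": [{"slide":[0.06,0,0],"delta_rot":[0,0,0],"hand":0},{"slide":[0.08,0,0],"delta_rot":[0,0,0],"hand":0},{"slide":[0.06,0,0],"delta_rot":[0,0,0],"hand":0},{"slide":[0.04,0,0],"delta_rot":[0,0,0],"hand":0},{"slide":[0,0,0],"delta_rot":[0,0,0],"hand":0}]}}

```text
time_s: 11.28
eef_pos: [0.4415, -0.2712, 0.0148]
eef_rot: [-0.0, 0.999, 0.038, 0.0]
wrist_force: [-0.5, 0.3, 0.3]
opening: 0.002
```

```bash
python3 go.py -1 -51 15;python3 - <<'E'
from bench import ctrl
import cv2
c=ctrl.camera("wrist"); cv2.imwrite("pics/w11.png",c["frame"][:,:,::-1])
E
```

```text
t 11.28 plate mm [[-21.0, -53.7]] z 14.8 F [-0.5, 0.3, 0.3] open 0.0 q [-0.78, 0.37, 1.88, 0.0, 0.89, 0.71]
rotvec/180 to desired [-0.0, -0.0, 0.0]
slide total (in desired frame) [0.401, -0.053, -0.004] [ 0.461 -0.267  0.015]
```

View pics/w11.png

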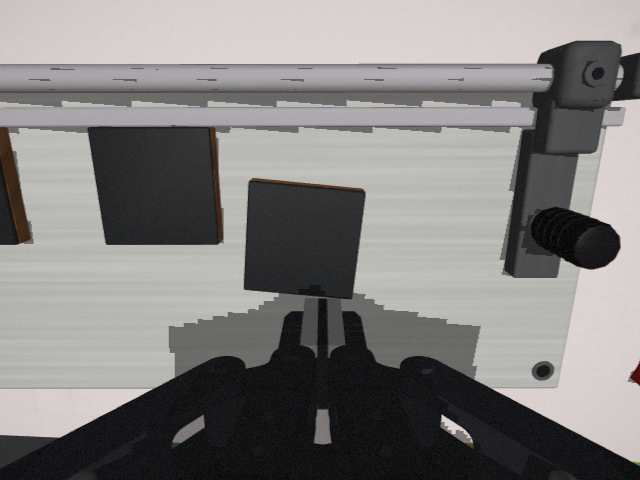

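>>> {"fn": "drive_tool", "kwargs": {"deltas": [{"slide":[-0.1,0,0],"delta_rot":[0,0,0],"hand":0},{"slide":[0,-0.12,0],"delta_rot":[0,0,0],"hand":0},{"slide":[0.1,0,0],"delta_rot":[0,0,0],"hand":0},{"slide":[0.1,0,0],"delta_rot":[0,0,0],"hand":0},{"slide":[0.1,0,0],"delta_rot":[0,0,0],"hand":0}]}}

```text
time_s: 11.95
eef_pos: [0.4516, -0.2646, 0.0149]
eef_rot: [0.0, 0.999, 0.038, 0.0]
wrist_force: [-0.6, -0.1, 0.1]
opening: -0.003
```

>>> {"fn": "drive_tool", "kwargs": {"deltas": [{"slide":[0.1,0,0],"delta_rot":[0,0,0],"hand":0},{"slide":[0.06,0,0],"delta_rot":[0,0,0],"hand":0},{"slide":[0.02,0,0],"delta_rot":[0,0,0],"hand":0},{"slide":[0.02,0,0],"delta_rot":[0,0,0],"hand":0},{"slide":[0,0,0],"delta_rot":[0,0,0],"hand":0}]}}

```text
time_s: 12.58
eef_pos: [0.4609, -0.2637, 0.0148]
eef_rot: [-0.0, 0.999, 0.038, 0.0]
wrist_force: [0.2, -0.4, -0.2]
opening: 0.0
```

```bash
python3 go.py -1 -51 15;python3 - <<'E'
from bench import ctrl
import cv2
c=ctrl.camera("wrist"); cv2.imwrite("pics/w12.png",c["frame"][:,:,::-1])
E
```

```text
t 12.57 plate mm [[-1.2, -47.7]] z 14.8 F [0.2, -0.4, -0.2] open 0.0 q [-0.74, 0.39, 1.85, 0.0, 0.9, 0.75]
rotvec/180 to desired [-0.0, -0.0, -0.0]
slide total (in desired frame) [0.003, 0.066, -0.004] [ 0.461 -0.267  0.015]
```

View pics/w12.png

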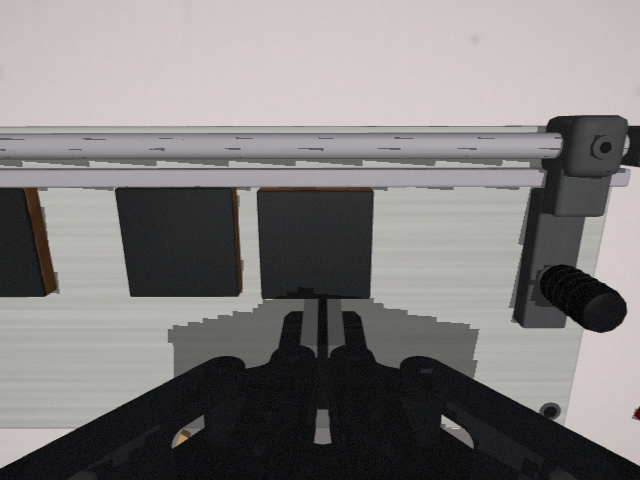

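>>> {"fn": "drive_tool", "kwargs": {"deltas": [{"slide":[0.02,0,0],"delta_rot":[0,0,0],"hand":0},{"slide":[0.02,0,0],"delta_rot":[0,0,0],"hand":0},{"slide":[0.02,0,0],"delta_rot":[0,0,0],"hand":0},{"slide":[0,0,0],"delta_rot":[0,0,0],"hand":0},{"slide":[0,0,0],"delta_rot":[0,0,0],"hand":0}]}}

```text
time_s: 13.25
eef_pos: [0.4621, -0.2635, 0.0145]
eef_rot: [-0.0, 0.999, 0.038, -0.002]
wrist_force: [-8.1, -1.9, 4.8]
opening: -0.001
```

```bash
python3 go.py -40 -51 110;python3 - <<'E'
from bench import ctrl
import cv2
c=ctrl.camera("wrist"); cv2.imwrite("pics/w13.png",cv2.resize(c["frame"][150:320,230:410,::-1],None,fx=3.5,fy=3.5))
E
```

```text
t 13.25 plate mm [[0.0, -47.5]] z 14.5 F [-8.1, -1.9, 4.8] open -0.0 q [-0.74, 0.39, 1.84, -0.0, 0.91, 0.76]
rotvec/180 to desired [-0.0003, 0.0012, 0.0001]
slide total (in desired frame) [-0.8, 0.07, -1.91] [ 0.422 -0.27   0.11 ]
```

View pics/w13.png

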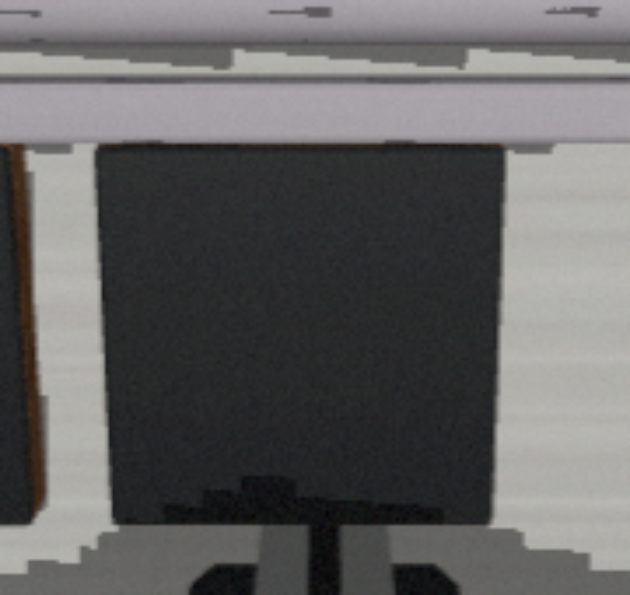

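>>> {"fn": "drive_tool", "kwargs": {"deltas": [{"slide":[-0.3,0,0],"delta_rot":[0,0,0],"hand":0},{"slide":[-0.1,0,-0.5],"delta_rot":[0,0,0],"hand":0},{"slide":[0,0.2,-0.7],"delta_rot":[0,0,0],"hand":0},{"slide":[0.2,0.7,-0.6],"delta_rot":[0,0,0],"hand":0},{"slide":[0.3,0.8,0],"delta_rot":[0,0,0],"hand":0}]}}

```text
time_s: 13.92
eef_pos: [0.4768, -0.35, 0.1082]
eef_rot: [0.002, 0.999, 0.038, 0.002]
wrist_force: [0.7, -0.2, -0.1]
opening: 0.004
```

```bash
python3 go.py 18 -172 60
```

```text
t 13.93 plate mm [[8.1, -134.9]] z 108.2 F [0.7, -0.2, -0.1] open 0.0 q [-0.83, 0.35, 1.67, 0.0, 1.12, 0.66]
rotvec/180 to desired [0.0015, -0.0013, 0.0001]
slide total (in desired frame) [0.198, 0.742, 0.965] [ 0.489 -0.386  0.06 ]
```

>>> {"fn": "drive_tool", "kwargs": {"deltas": [{"slide":[0.1,0.4,0],"delta_rot":[0,0,0],"hand":0},{"slide":[0.05,0.3,0.2],"delta_rot":[0,0,0],"hand":0},{"slide":[0,0,0.4],"delta_rot":[0,0,0],"hand":0},{"slide":[0,0,0.3],"delta_rot":[0,0,0],"hand":0},{"slide":[0,0,0],"delta_rot":[0,0,0],"hand":0}]}}

```text
time_s: 14.55
eef_pos: [0.4841, -0.3798, 0.057]
eef_rot: [-0.002, 0.999, 0.038, -0.002]
wrist_force: [-0.0, 1.3, 1.1]
opening: -0.005
```

```bash
python3 go.py 18 -172 30;python3 - <<'E'
from bench import ctrl
import cv2
c=ctrl.camera("wrist"); cv2.imwrite("pics/w14.png",c["frame"][:,:,::-1])
c=ctrl.camera("side"); cv2.imwrite("pics/s14.png",cv2.resize(c["frame"][150:370,200:420,::-1],None,fx=2.7,fy=2.7))
E
```

```text
t 14.55 plate mm [[13.1, -165.3]] z 57.0 F [-0.0, 1.3, 1.1] open -0.01 q [-0.86, 0.47, 1.61, 0.0, 1.06, 0.64]
rotvec/180 to desired [-0.0014, 0.001, 0.0002]
slide total (in desired frame) [0.098, 0.135, 0.54] [ 0.489 -0.386  0.03 ]
```

View pics/w14.png

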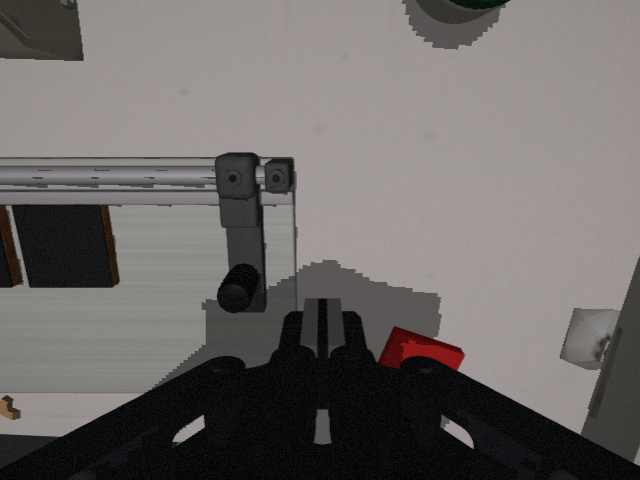

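View pics/s14.png

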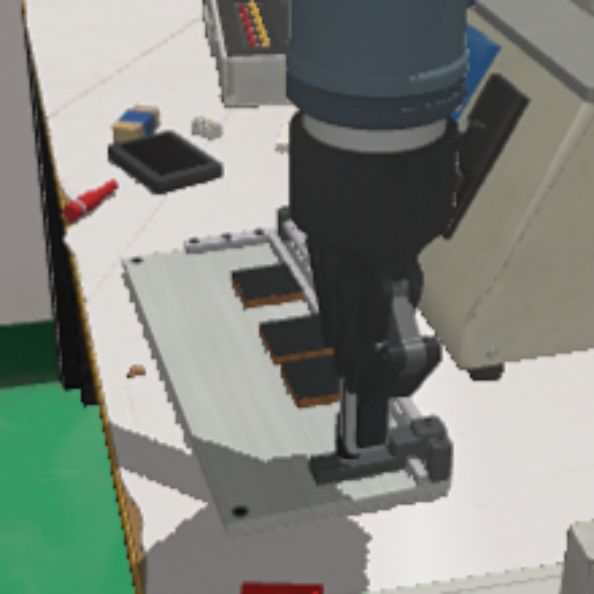

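>>> {"fn": "drive_tool", "kwargs": {"deltas": [{"slide":[0.1,0,0.2],"delta_rot":[0,0,0],"hand":0},{"slide":[0,0,0.3],"delta_rot":[0,0,0],"hand":0},{"slide":[0,-0.1,0],"delta_rot":[0,0,0],"hand":0},{"slide":[0,-0.1,0],"delta_rot":[0,0,0],"hand":0},{"slide":[0,-0.1,0],"delta_rot":[0,0,0],"hand":0}]}}

```text
time_s: 15.28
eef_pos: [0.4895, -0.3666, 0.0351]
eef_rot: [0.0, 0.999, 0.038, 0.0]
wrist_force: [1.0, -0.6, 0.5]
opening: 0.0
```

```bash
python3 go.py 18 -9 30;python3 - <<'E'
from bench import ctrl
import cv2
c=ctrl.camera("wrist"); cv2.imwrite("pics/w15.png",c["frame"][:,:,::-1])
E
```

```text
t 15.28 plate mm [[19.5, -152.4]] z 35.1 F [1.0, -0.6, 0.5] open 0.0 q [-0.84, 0.5, 1.63, 0.0, 1.01, 0.66]
rotvec/180 to desired [0.0001, -0.0001, 0.0]
slide total (in desired frame) [-0.03, -2.869, 0.102] [ 0.477 -0.224  0.03 ]
```

View pics/w15.png

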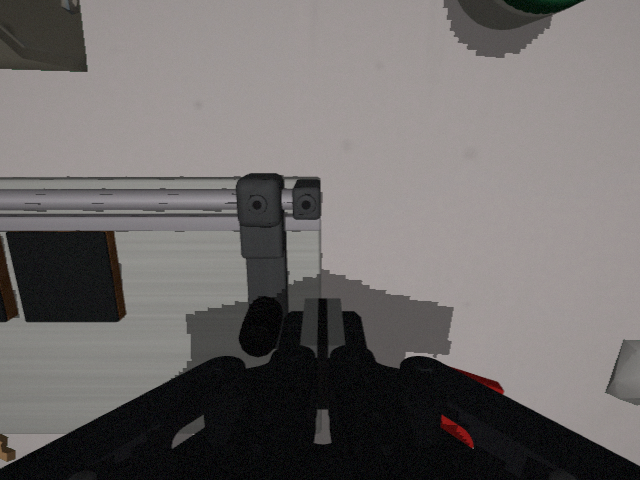

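>>> {"fn": "drive_tool", "kwargs": {"deltas": [{"slide":[-0.02,0,0.08],"delta_rot":[0,0,0],"hand":0},{"slide":[0,-0.1,0],"delta_rot":[0,0,0],"hand":0},{"slide":[0,-0.1,0],"delta_rot":[0,0,0],"hand":0},{"slide":[0,-0.1,0],"delta_rot":[0,0,0],"hand":0},{"slide":[0,-0.1,0],"delta_rot":[0,0,0],"hand":0}]}}

```text
time_s: 15.95
eef_pos: [0.4868, -0.3469, 0.0309]
eef_rot: [0.0, 0.999, 0.038, -0.0]
wrist_force: [0.1, -3.0, -1.1]
opening: -0.002
```

```bash
python3 go.py 18 -9 31;python3 - <<'E'
from bench import ctrl
import cv2
c=ctrl.camera("wrist"); cv2.imwrite("pics/w16.png",c["frame"][:,:,::-1])
E
```

```text
t 15.95 plate mm [[18.3, -132.6]] z 30.9 F [0.1, -3.0, -1.1] open -0.0 q [-0.82, 0.48, 1.67, -0.0, 0.99, 0.68]
rotvec/180 to desired [0.0001, 0.0, -0.0]
slide total (in desired frame) [-0.006, -2.471, -0.003] [ 0.477 -0.224  0.031]
```

View pics/w16.png

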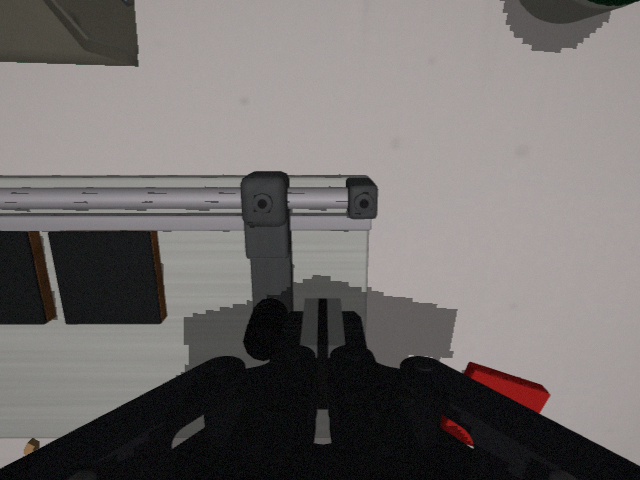

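The jaw is moving at about 3 N, as expected. Continuing.

>>> {"fn": "drive_tool", "kwargs": {"deltas": [{"slide":[0,-0.14,0],"delta_rot":[0,0,0],"hand":0},{"slide":[0,-0.14,0],"delta_rot":[0,0,0],"hand":0},{"slide":[0,-0.14,0],"delta_rot":[0,0,0],"hand":0},{"slide":[0,-0.14,0],"delta_rot":[0,0,0],"hand":0},{"slide":[0,-0.14,0],"delta_rot":[0,0,0],"hand":0}]}}

```text
time_s: 16.62
eef_pos: [0.4842, -0.3116, 0.0309]
eef_rot: [0.0, 0.999, 0.038, 0.0]
wrist_force: [-0.3, -2.4, 0.2]
opening: 0.001
```

>>> {"fn": "drive_tool", "kwargs": {"deltas": [{"slide":[0,-0.14,0],"delta_rot":[0,0,0],"hand":0},{"slide":[0,-0.14,0],"delta_rot":[0,0,0],"hand":0},{"slide":[0,-0.14,0],"delta_rot":[0,0,0],"hand":0},{"slide":[0,-0.14,0],"delta_rot":[0,0,0],"hand":0},{"slide":[0,-0.14,0],"delta_rot":[0,0,0],"hand":0}]}}

```text
time_s: 17.25
eef_pos: [0.4815, -0.2768, 0.0308]
eef_rot: [0.0, 0.999, 0.038, 0.0]
wrist_force: [-1.3, -3.8, 1.4]
opening: 0.002
```

```bash
python3 go.py 18 -9 31;python3 - <<'E'
from bench import ctrl
import cv2
c=ctrl.camera("wrist"); cv2.imwrite("pics/w17.png",c["frame"][:,:,::-1])
E
```

```text
t 17.25 plate mm [[18.4, -62.3]] z 30.8 F [-1.3, -3.8, 1.4] open 0.0 q [-0.74, 0.4, 1.78, 0.0, 0.96, 0.76]
rotvec/180 to desired [0.0, -0.0, -0.0]
slide total (in desired frame) [-0.007, -1.065, -0.003] [ 0.477 -0.224  0.031]
```

View pics/w17.png

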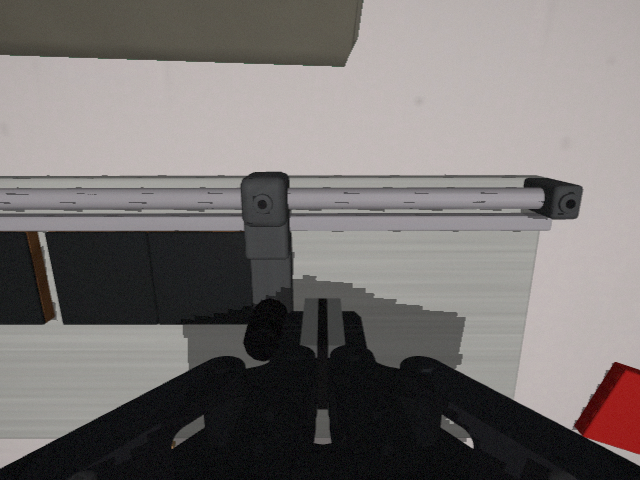

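>>> {"fn": "drive_tool", "kwargs": {"deltas": [{"slide":[0,-0.14,0],"delta_rot":[0,0,0],"hand":0},{"slide":[0,-0.14,0],"delta_rot":[0,0,0],"hand":0},{"slide":[0,-0.14,0],"delta_rot":[0,0,0],"hand":0},{"slide":[0,-0.14,0],"delta_rot":[0,0,0],"hand":0},{"slide":[0,-0.14,0],"delta_rot":[0,0,0],"hand":0}]}}

```text
time_s: 17.92
eef_pos: [0.4788, -0.2418, 0.0308]
eef_rot: [-0.0, 0.999, 0.038, 0.0]
wrist_force: [0.7, -3.3, 0.0]
opening: 0.005
```

>>> {"fn": "drive_tool", "kwargs": {"deltas": [{"slide":[0,-0.08,0],"delta_rot":[0,0,0],"hand":0},{"slide":[0,-0.08,0],"delta_rot":[0,0,0],"hand":0},{"slide":[0,-0.04,0],"delta_rot":[0,0,0],"hand":0},{"slide":[0,-0.02,0],"delta_rot":[0,0,0],"hand":0},{"slide":[0,0,0],"delta_rot":[0,0,0],"hand":0}]}}

```text
time_s: 18.55
eef_pos: [0.478, -0.2312, 0.0307]
eef_rot: [-0.0, 0.999, 0.038, -0.0]
wrist_force: [-0.3, -3.8, 0.1]
opening: -0.002
```

```bash
python3 go.py 18 -9 31;python3 - <<'E'
from bench import ctrl
import cv2
c=ctrl.camera("wrist"); cv2.imwrite("pics/w18.png",c["frame"][:,:,::-1])
E
```

```text
t 18.55 plate mm [[18.3, -16.6]] z 30.7 F [-0.3, -3.8, 0.1] open -0.0 q [-0.67, 0.36, 1.85, 0.0, 0.94, 0.82]
rotvec/180 to desired [-0.0001, 0.0, -0.0001]
slide total (in desired frame) [-0.007, -0.152, -0.005] [ 0.477 -0.224  0.031]
```

View pics/w18.png

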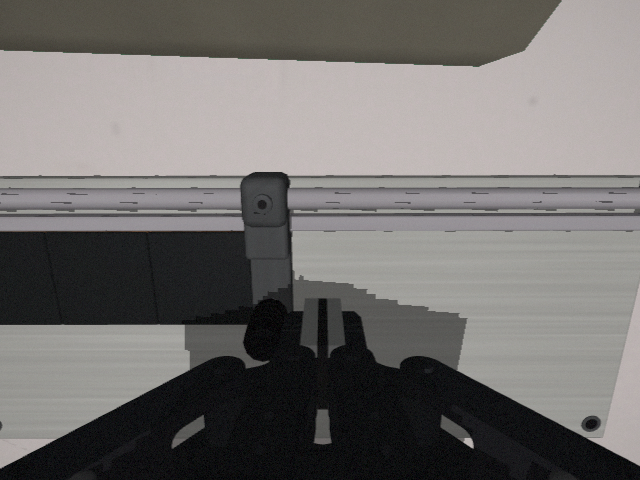

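>>> {"fn": "drive_tool", "kwargs": {"deltas": [{"slide":[0,-0.04,0],"delta_rot":[0,0,0],"hand":0},{"slide":[0,-0.03,0],"delta_rot":[0,0,0],"hand":0},{"slide":[0,-0.02,0],"delta_rot":[0,0,0],"hand":0},{"slide":[0,0,0],"delta_rot":[0,0,0],"hand":0},{"slide":[0,0,0],"delta_rot":[0,0,0],"hand":0}]}}

```text
time_s: 19.23
eef_pos: [0.4776, -0.2267, 0.0308]
eef_rot: [-0.0, 0.999, 0.038, -0.0]
wrist_force: [0.8, -3.5, 0.2]
opening: -0.0
```

```bash
python3 go.py 18 -9 31;python3 - <<'E'
from bench import ctrl
import cv2
for n in("side","top"):
    c=ctrl.camera(n); cv2.imwrite(f"pics/{n}19.png",cv2.resize(c["frame"][220:350,230:400,::-1],None,fx=4.6,fy=4.6,interpolation=2))
E
```

```text
t 19.23 plate mm [[18.3, -12.0]] z 30.8 F [0.8, -3.5, 0.2] open -0.0 q [-0.67, 0.36, 1.85, 0.0, 0.93, 0.83]
rotvec/180 to desired [-0.0001, 0.0, -0.0]
slide total (in desired frame) [-0.006, -0.061, -0.005] [ 0.477 -0.224  0.031]
```

View pics/side19.png

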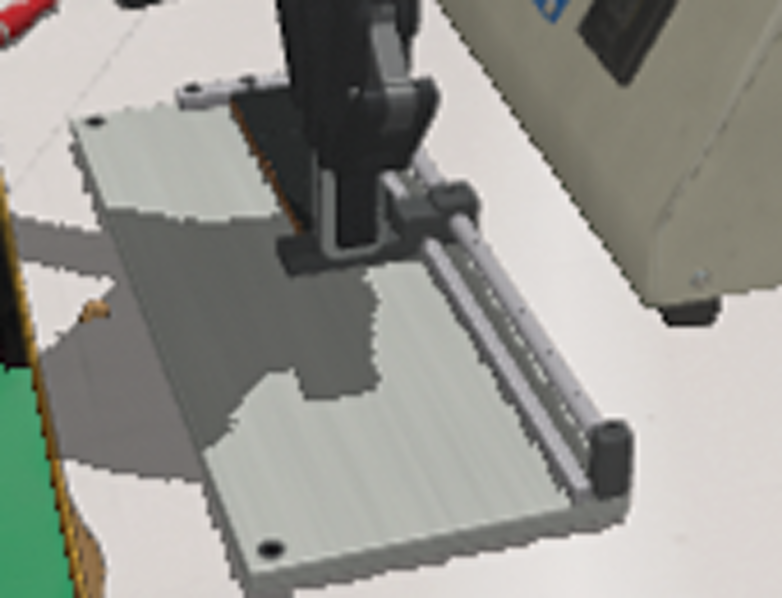

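View pics/top19.png

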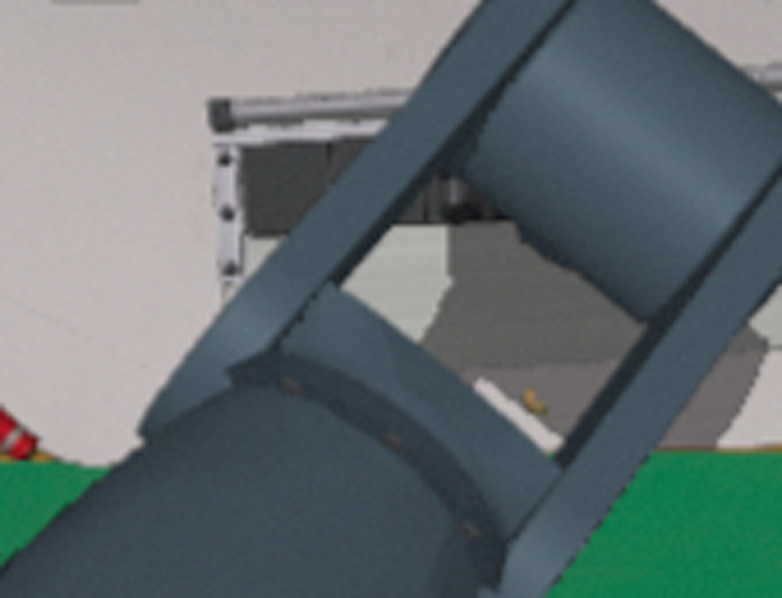

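>>> {"fn": "drive_tool", "kwargs": {"deltas": [{"slide":[0,-0.03,0],"delta_rot":[0,0,0],"hand":0},{"slide":[0,-0.02,0],"delta_rot":[0,0,0],"hand":0},{"slide":[0,-0.02,0],"delta_rot":[0,0,0],"hand":0},{"slide":[0,0,0],"delta_rot":[0,0,0],"hand":0},{"slide":[0,0,0],"delta_rot":[0,0,0],"hand":0}]}}

```text
time_s: 19.95
eef_pos: [0.4775, -0.2246, 0.0309]
eef_rot: [0.001, 0.999, 0.038, 0.0]
wrist_force: [-0.5, -7.2, -2.6]
opening: -0.0
```

>>> {"fn": "drive_tool", "kwargs": {"deltas": [{"slide":[0,-0.02,0],"delta_rot":[0,0,0],"hand":0},{"slide":[0,-0.02,0],"delta_rot":[0,0,0],"hand":0},{"slide":[0,-0.01,0],"delta_rot":[0,0,0],"hand":0},{"slide":[0,0,0],"delta_rot":[0,0,0],"hand":0},{"slide":[0,0,0],"delta_rot":[0,0,0],"hand":0}]}}

```text
time_s: 20.58
eef_pos: [0.4776, -0.2243, 0.0311]
eef_rot: [0.003, 0.999, 0.038, 0.001]
wrist_force: [-1.6, -17.1, -7.5]
opening: 0.001
```

```bash
python3 go.py 18 -40 31
```

```text
t 20.57 plate mm [[18.5, -9.6]] z 31.1 F [-1.6, -17.1, -7.5] open 0.0 q [-0.66, 0.35, 1.86, -0.0, 0.93, 0.84]
rotvec/180 to desired [0.0019, -0.0003, 0.0]
slide total (in desired frame) [-0.009, 0.607, 0.002] [ 0.479 -0.255  0.031]
```

The force rises steeply to 17 N at y = -9.6, and -9.5 mm was predicted, so the row is tight. Backing off along -y and then lifting.

>>> {"fn": "drive_tool", "kwargs": {"deltas": [{"slide":[0,0.08,0],"delta_rot":[0,0,0],"hand":0},{"slide":[0,0.2,0],"delta_rot":[0,0,0],"hand":0},{"slide":[0,0.3,0],"delta_rot":[0,0,0],"hand":0},{"slide":[0,0.3,-0.5],"delta_rot":[0,0,0],"hand":0},{"slide":[0,0.3,-0.9],"delta_rot":[0,0,0],"hand":0}]}}

```text
time_s: 21.2
eef_pos: [0.4804, -0.2794, 0.0997]
eef_rot: [-0.002, 0.999, 0.038, -0.002]
wrist_force: [1.1, -0.0, 0.2]
opening: -0.0
```

>>> {"fn": "drive_tool", "kwargs": {"deltas": [{"slide":[-0.2,0.5,-0.9],"delta_rot":[0,0,0],"hand":0},{"slide":[-0.4,0.7,-0.9],"delta_rot":[0,0,0],"hand":0},{"slide":[-0.6,0.8,-0.5],"delta_rot":[0,0,0],"hand":0},{"slide":[-0.6,0.8,0],"delta_rot":[0,0,0],"hand":0},{"slide":[-0.6,0.8,0],"delta_rot":[0,0,0],"hand":0}]}}

```text
time_s: 21.82
eef_pos: [0.3748, -0.4702, 0.2165]
eef_rot: [0.0, 0.999, 0.038, 0.0]
wrist_force: [0.0, 0.2, -0.5]
opening: 0.001
```

>>> {"fn": "drive_tool", "kwargs": {"deltas": [{"slide":[-0.5,0.8,0],"delta_rot":[0,0,0],"hand":0},{"slide":[-0.5,0.8,0],"delta_rot":[0,0,0],"hand":0},{"slide":[0,0,0],"delta_rot":[0,0,0],"hand":0},{"slide":[0,0,0],"delta_rot":[0,0,0],"hand":0},{"slide":[0,0,0],"delta_rot":[0,0,0],"hand":0}]}}

```text
time_s: 22.45
eef_pos: [0.3326, -0.5509, 0.2157]
eef_rot: [-0.0, 0.999, 0.039, 0.0]
wrist_force: [0.1, 0.2, 0.2]
opening: -0.003
```

```bash
python3 go.py
python3 - <<'E'
from bench import ctrl
import cv2,numpy as np
for n in("side","top"):
    c=ctrl.camera(n); np.savez(n+"9.npz",**c); cv2.imwrite(f"pics/{n}20.png",c["frame"][:,:,::-1])
    cv2.imwrite(f"pics/{n}20c.png",cv2.resize(c["frame"][220:350,230:400,::-1],None,fx=4.6,fy=4.6,interpolation=2))
E
```

```text
t 22.45 plate mm [[-150.9, -324.3]] z 215.7 F [0.1, 0.2, 0.2] open -0.0 q [-1.21, 0.34, 1.44, 0.0, 1.36, 0.28]
rotvec/180 to desired [-0.0002, -0.0, 0.0004]
```

View pics/top20.png

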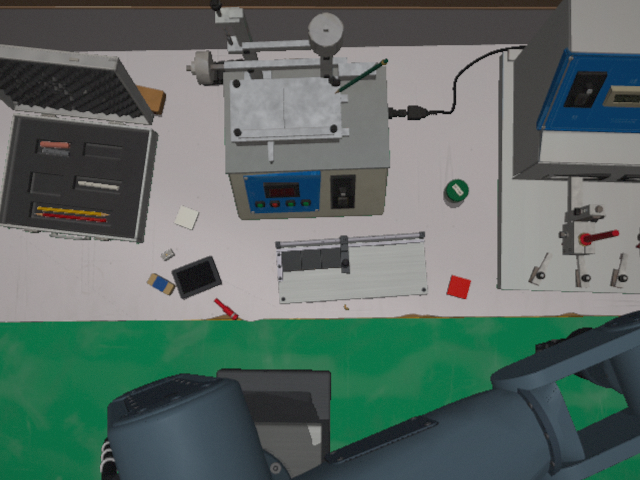

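View pics/top20c.png

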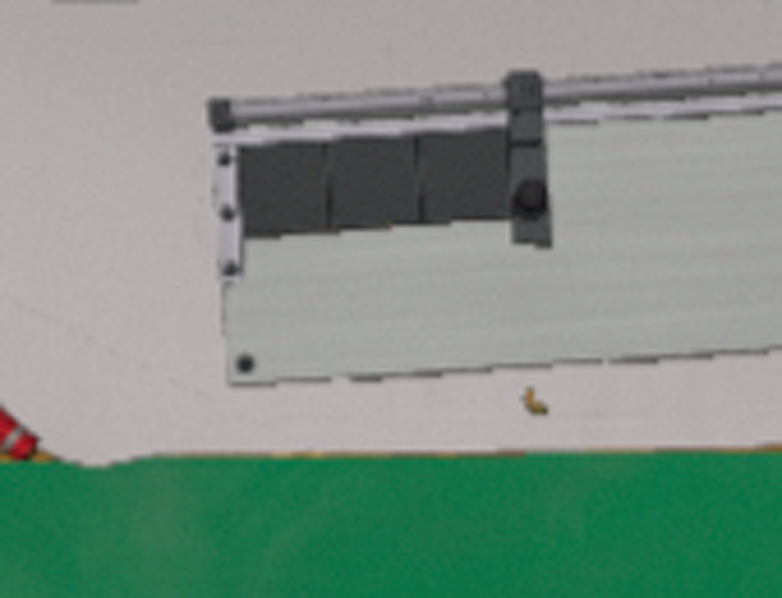

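View pics/side20c.png

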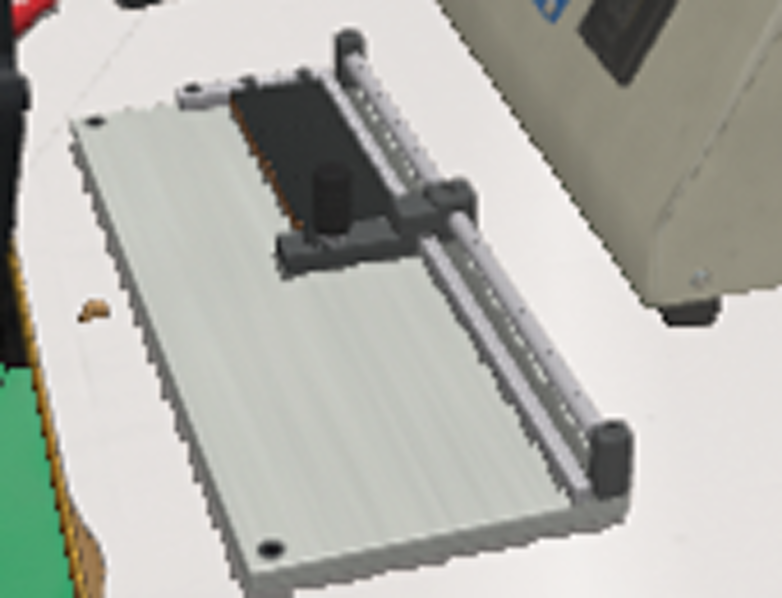

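The top and side crops show the three coupons butted between end stop and jaw along the rail, and the bystanders and look-alikes unmoved. I have time for one closer look from the wrist camera.

>>> {"fn": "drive_tool", "kwargs": {"deltas": [{"slide":[0,-0.9,0],"delta_rot":[0,0,0],"hand":0},{"slide":[0.1,-0.9,0],"delta_rot":[0,0,0],"hand":0},{"slide":[0.2,-0.9,0],"delta_rot":[0,0,0],"hand":0},{"slide":[0.3,-0.9,0],"delta_rot":[0,0,0],"hand":0},{"slide":[0.3,-0.9,0],"delta_rot":[0,0,0],"hand":0}]}}

```text
time_s: 23.18
eef_pos: [0.3602, -0.322, 0.2161]
eef_rot: [0.0, 0.999, 0.039, 0.0]
wrist_force: [0.8, -0.5, 1.0]
opening: -0.001
```

>>> {"fn": "drive_tool", "kwargs": {"deltas": [{"slide":[0.3,-0.9,0.2],"delta_rot":[0,0,0],"hand":0},{"slide":[0.3,-0.9,0.6],"delta_rot":[0,0,0],"hand":0},{"slide":[0.2,-0.9,0.6],"delta_rot":[0,0,0],"hand":0},{"slide":[0,-0.5,0.6],"delta_rot":[0,0,0],"hand":0},{"slide":[0,0,0],"delta_rot":[0,0,0],"hand":0}]}}

```text
time_s: 23.8
eef_pos: [0.3858, -0.1582, 0.114]
eef_rot: [-0.002, 0.999, 0.04, -0.002]
wrist_force: [-0.6, 0.2, 0.3]
opening: 0.002
```

```bash
python3 go.py
python3 - <<'E'
from bench import ctrl
import cv2,numpy as np
c=ctrl.camera("wrist"); np.savez("wr9.npz",**c); cv2.imwrite("pics/w21.png",c["frame"][:,:,::-1])
E
```

```text
t 23.8 plate mm [[-68.0, 63.2]] z 114.0 F [-0.6, 0.2, 0.3] open 0.0 q [-0.68, -0.03, 2.09, 0.0, 1.08, 0.82]
rotvec/180 to desired [-0.0011, 0.0011, 0.0012]
```

View pics/w21.png

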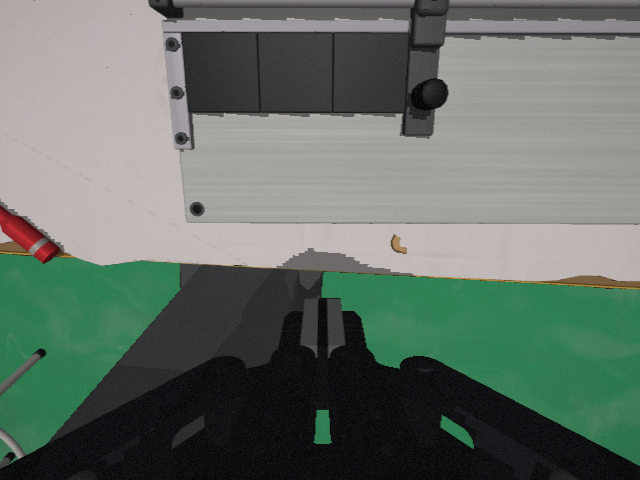

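Run:
```python
import cv2
im=cv2.imread("pics/w21.png")[10:125,160:455]
cv2.imwrite("pics/w21c.png",cv2.resize(im,None,fx=2.7,fy=2.7,interpolation=2))
```

```text
(no output)
```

View pics/w21c.png

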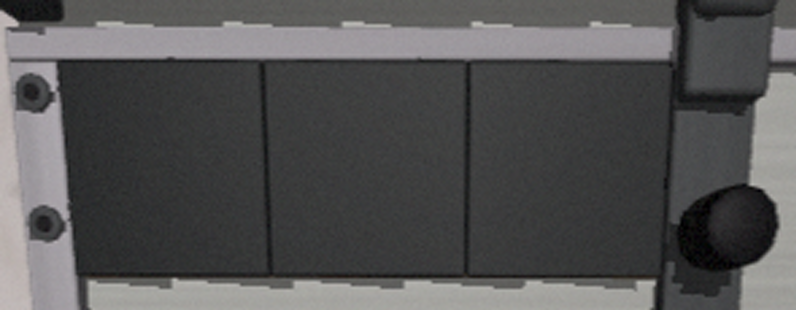

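All three coupons are flush on the rail and tight between end stop and jaw. The robot is clear and touching nothing, so I'm handing in.

```bash
python3 -c "
from bench import ctrl
print(ctrl.hand_in())"
```

```text
the job is handed in; nothing more can be done
None
```

The job is done and handed in at about 24 s of the 58 s allowed. With the shut fingertips I swept each of the three dark grey coupons square onto the back rail, pressing at about 5–9 N. I then pushed the jaw along by its post until the row closed up in the corner, and backed the arm away.

- **Jaw:** It slid at about 3 N. The push force then rose to 17 N with the tool at plate y = -9.6 mm, against -9.5 mm expected for travel 0.140.
- **Coupons:** The final wrist, top and side pictures show all three flush on the rail, with no visible gaps from end stop to jaw.
- **Other things:** The gloss tile, pot, red chuck, and red and white look-alikes looked unmoved.
- **Failed or disagreeing checks:** My first approach to the first coupon came in about 4 mm too high (tip at 19 mm). I backed off and lowered it, and the next picture showed the coupon undisturbed. No other check failed or disagreed.

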